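Tip the rinsed valve balls out of the mesh basket

ROBOT

A 6-joint arm with a two-finger parallel gripper is mounted at the origin on the work surface. World frame = base frame: x ahead of the robot, y to its left, z up, the work surface at z = 0. Lengths are in m, angles in rad, forces in N, time in s.
With the tool pointing down it reaches from about 0.275 to 1 m from the base axis. Payload 8.4 kg.
Tool frame: the origin (TCP) lies on the centre line of the jaws, within the pads' length; the fingertips stand 17 mm ahead of it and the grasp point (between the pads) lies 2 mm behind it (bot.tcp_to_tips is the y of the fingertips in the tool frame, in m); y points along the fingers, z is the direction in which the jaws open and shut, and the axes are right-handed (so a half turn about y gives the same grasp; the last joint's range is limited). The gripper opens to 85 mm and grips with 20 to 120 N. Pads are 22 mm wide; open, the fingers measure 114 mm over their backs; the gripper's body (76 mm by 85 mm) begins 54 mm behind the grasp point. The pads swing forward as they close: fully open they stand 13 mm farther back than shut.
Start: joints at [1.273, 0.353, 1.633, -0, 1.155, -0.002], TCP at [0.182, 0.598, 0.248] pointing down, gripper open.
Joint ranges: [-2.63, 2.63], [-0.92, 2.1], [0.06, 2.66], [-1.3, 4.44], [0, 2.69], [-3.02, 3.02]. Speed limits (rad/s): [2.22, 2.22, 2.79, 3.14, 3.14, 3.14].

INTERFACE

Orientations are given as a unit quaternion [x, y, z, w].
In Python, from workcell import bot, hand, kinematics, get_obs, vision, hand_in gives the robot as it stands. The module is installed in compiled form; this text tells all that it offers. Calls block until the motion is done:
- bot.reach(position, orientation): joint-space move of the TCP to a pose.
- bot.servo_line(position, ori=None, velocity=0.15): straight line of the TCP; ori=None keeps the orientation; velocity is the mean speed in m/s.
- bot.goto_joints(angles): joint-space move.
- hand.move_gripper(opening, strength=None): finger opening in m; strength is the grip in N (None keeps the last); returns when the fingers have stopped.
- bot.dwell(seconds).
- kinematics.solve_ik(position, orientation): joint angles nearest the present ones, or None.
- get_obs(): the state.
- vision.read_camera(name): name is "side" or "top" or "wrist"; returns a dict with "frame" (420x560x3 uint8, red, green, blue), "intrinsics" (3x3 intrinsics, pixels), "view" (4x4, takes a point from world to camera coordinates). Camera axes: x right, y down, z forward; pixel columns grow to the right and rows downward; lengths in m; the calibration is good to about 2 mm. A picture is of the moment at which its call begins. There is no depth.
A pose or a line that the arm cannot do raises bot.IKError and nothing moves.
- hand_in(): hands the job in, once; it reports no verdict.
The state is a dict: "time_s": time; "joint_pos": joint angles; "joint_vel": joint speeds; "joint_efforts": joint torques, N m; "position": TCP position; "orientation": TCP orientation; "wrist_force": force on the tool from outside, world axes, zero at the start; "ft_torque": the same for the moment, N m; "gripper_width": finger opening in m.
Only numpy, scipy, OpenCV 4.12 (cv2) and the standard library are available. Lean on these libraries where they do the work, as an engineer would, in place of code of your own. Each camera call takes 0.05 s, during which the arm holds its last target.

TASK

Lift the mesh basket of brass valve balls out of the rinse pan by its orange bail and stand it on the drip grate. Let go, take it by its black back handle instead, and tip it low over the rubber-lined parts tray so that all four balls roll out through the spout without a hard drop. Then stand the empty basket upright on the drip grate again and let go; leave everything else alone.

Things in the scene. Friction and masses are not known exactly. Their poses are not given: they have to be found in the camera images.
- bail_grip (a point): centre of the orange grip of the basket's swinging carrying bail: a bar 56 mm long (along the point's y), 12 mm thick (x), 18 mm tall (z), between two thin wire legs 109 mm apart lower down. Use it to carry the basket; it cannot be used to pour, since the basket hangs level from it. With the bail upright it lies at x -12, y 0, z +125 mm from basket_base, in the basket's frame
- bail (a joint): lean of the bail about its hinges (rad): 0 upright, positive towards the spout. Its hinges (at x -12, z +50 mm in the basket's frame) are slightly stiff: it stays where it is left, and swings out of the way at a touch
- basket_base (a point): centre of the underside of the stainless-steel mesh rinse basket (0.24 kg empty, give or take a fifth). x points to the spout, z up. Body 95 mm wide (y), flat floor from x -65 to +22 mm (inner floor 3 mm up), rim 55 mm up. In front the floor rises as a chute of 30 degrees to the spout and the walls draw in to a notch 50 mm wide and about 16 mm deep in the rim, so the balls stay in until the spout is tilted down well past 30 degrees (50 is plenty). It stands flat on its floor
- spout_lip (a point): middle of the bottom edge of the notched spout: x +85, z +39 mm in the basket's frame; the foremost point of the basket
- handle_grip (a point): centre of the black flat grip of the basket's fixed back handle, opposite the spout: x -125, z +66 mm in the basket's frame. A plate 10 mm thick (point's x), 74 mm wide (y), 30 mm tall (point's z). Its top leans 30 degrees backwards, away from the spout, so the fingers reach it from above along the point's -z, one in front and one behind; it is carried by two rods at y +-33 mm; free gap of about 50 mm between plate and basket wall
- pan_floor (a point): centre of the inner floor of the empty rectangular steel rinse pan, fixed, 265 x 162 mm (x, y) outside over the rim, 65 mm tall, inner floor 3 mm up. The basket starts in it, spout towards the pan's +x, with its origin about 26 mm towards +x from this point; the handle there has too little room for fingers
- grate_top (a point): centre of the top of the flat steel drip grate, fixed, 270 x 190 mm (x, y), top 8 mm above the counter
- tray_floor (a point): centre of the inner floor of the loose steel parts tray with black rubber lining (0.8 kg), 210 x 165 mm (x, y) outside, walls 4 mm thick, rim 36 mm above the counter, inner floor 4 mm above it
- ball0_center (a point): centre of one of four brass valve balls, 18 mm across, 26 g, loose in the basket at the start
- ball1_center (a point): centre of one of four brass valve balls, 18 mm across, 26 g, loose in the basket at the start
- ball2_center (a point): centre of one of four brass valve balls, 18 mm across, 26 g, loose in the basket at the start
- ball3_center (a point): centre of one of four brass valve balls, 18 mm across, 26 g, loose in the basket at the start
- tamper: wooden-handled coffee tamper, 58 mm wide, 87 mm tall, standing; a bystander, leave it alone
- gasket: black rubber group gasket ring, 72 mm across, 9 mm high, flat; a bystander, leave it alone
- portafilter: steel portafilter with black handle, 68 mm bowl, about 200 mm long, 38 mm tall, lying; a bystander, leave it alone
- jug: steel milk jug, 80 mm across, 95 mm tall; a bystander, leave it alone
- cup: white cup, 82 mm across, 60 mm tall; a bystander, leave it alone
- brush: cleaning brush, lying; a bystander, leave it alone
- driver: yellow-handled screwdriver, lying; a bystander, leave it alone

How it is judged:
By the outcome, as a careful person would: the job done as asked, in the order asked, and still so for the second after the job is handed in, with the robot touching nothing.
It also fails if it takes over 72 s, if anything falls off the work surface, if the arm or the gripper's body presses on something with over 40 N, if the wrist force passes 120 N, or if a joint passes its speed limit or range.

## Working session

There is one attempt and no reset: what is moved stays moved. The work goes in short steps, each a Python script; the robot and the scene stay as the last script left them, time stands still between calls to the robot, and variables do not carry over. Pictures are saved under pics/ and viewed, and the job is handed in when it is done.

```bash
mkdir -p pics; python3 - <<'E'
from workcell import bot,hand,kinematics,get_obs,vision
import cv2,numpy as np
for n in ("side","top","wrist"):
    r=vision.read_camera(n); cv2.imwrite(f"pics/{n}0.png",r["frame"][...,::-1]); print(n,r["intrinsics"].tolist(),np.round(r["view"],3).tolist())
o=get_obs(); print({k:np.round(v,3).tolist() for k,v in o.items()}, bot.tcp_to_tips)
E
```

```text
side [[485.2901583674023, 0.0, 282.0723459913481], [0.0, 485.2901583674023, 205.58340699062686], [0.0, 0.0, 1.0]] [[0.96, -0.28, -0.001, -0.507], [-0.158, -0.538, -0.828, 0.182], [0.232, 0.795, -0.56, 1.02], [0.0, 0.0, 0.0, 1.0]]
top [[421.7930261666669, 0.0, 284.03465143115346], [0.0, 421.7930261666669, 209.93373971077136], [0.0, 0.0, 1.0]] [[-0.015, -1.0, -0.01, 0.025], [-0.998, 0.015, -0.055, 0.531], [0.056, 0.009, -0.998, 1.06], [0.0, 0.0, 0.0, 1.0]]
wrist [[346.91612624841713, 0.0, 275.43007849415886], [0.0, 346.91612624841713, 209.01764785446932], [0.0, 0.0, 1.0]] [[0.291, 0.957, -0.002, -0.624], [0.925, -0.281, 0.257, -0.033], [0.245, -0.077, -0.966, 0.378], [0.0, 0.0, 0.0, 1.0]]
{'time_s': 0.15, 'joint_pos': [1.273, 0.354, 1.634, -0.0, 1.155, -0.002], 'joint_vel': [0.001, -0.001, -0.003, 0.0, 0.001, 0.0], 'joint_efforts': [-0.0, -60.564, -34.234, 0.0, 0.006, -0.0], 'position': [0.182, 0.598, 0.248], 'orientation': [0.7, -0.104, 0.104, -0.699], 'wrist_force': [-0.234, 0.932, -0.066], 'ft_torque': [0.017, 0.003, 0.004], 'gripper_width': 0.085} 0.017
```

View pics/side0.png

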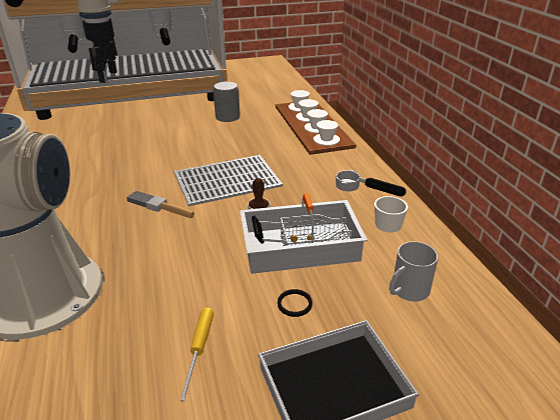

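View pics/top0.png

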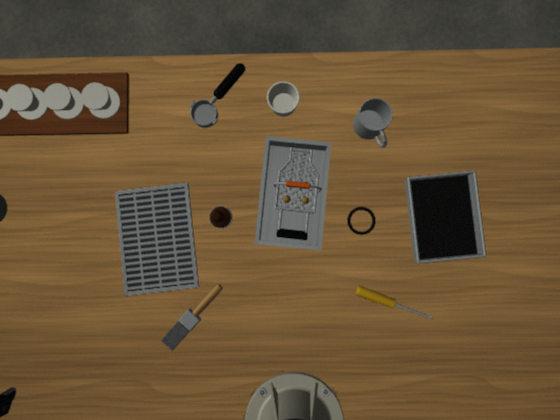

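View pics/wrist0.png

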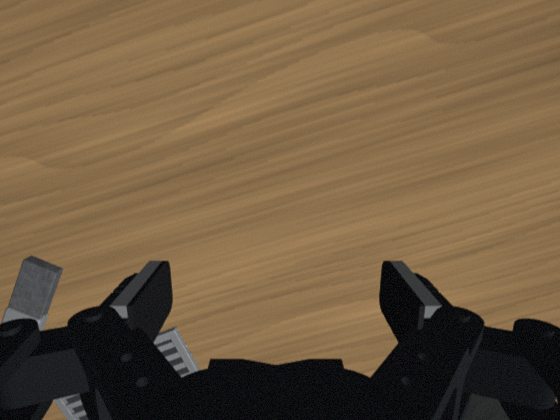

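The side view shows the pan with basket near (303,235) and its orange grip at (308,203). The grate is at (228,178) and the tray at (337,378). In the top view the pan is at (294,193), the grip at (298,185), the black handle at (292,234), the grate at (157,238) and the tray at (446,217). The spout points to +x. Next I'll measure these.

```bash
cat > h.py <<'E'
import numpy as np,cv2
from scipy.spatial.transform import Rotation as R
from workcell import bot,hand,kinematics,get_obs,vision
def cam(n,save=None):
    r=vision.read_camera(n)
    if save: cv2.imwrite(f"pics/{save}.png",r["frame"][...,::-1])
    return r
def ray(c,px):
    V=np.array(c["view"]);K=np.array(c["intrinsics"])
    d=V[:3,:3].T@np.linalg.solve(K,[px[0],px[1],1.]); o=-V[:3,:3].T@V[:3,3]
    return o,d/np.linalg.norm(d)
def onz(c,px,z):
    o,d=ray(c,px); return o+d*(z-o[2])/d[2]
def tri(c1,p1,c2,p2):
    A=[];b=[]
    for c,p in((c1,p1),(c2,p2)):
        o,d=ray(c,p);M=np.eye(3)-np.outer(d,d);A.append(M);b.append(M@o)
    x=np.linalg.solve(sum(A),sum(b)); return x,[np.linalg.norm(M@x-v) for M,v in zip(A,b)]
def proj(c,p):
    q=np.array(c["view"])@np.r_[p,1];q=np.array(c["intrinsics"])@q[:3];return q[:2]/q[2]
def orange(c,box=None):
    h=cv2.cvtColor(c["frame"],cv2.COLOR_RGB2HSV)
    m=((h[...,0]<=12)&(h[...,1]>190)&(h[...,2]>120)).astype(np.uint8)
    n,l,s,ce=cv2.connectedComponentsWithStats(m)
    i=1+np.argmax(s[1:,4]); ys,xs=np.nonzero(l==i)
    rr=cv2.minAreaRect(np.c_[xs,ys].astype(np.float32))
    return ce[i],s[i],rr
def comp(m,px):
    n,l,s,ce=cv2.connectedComponentsWithStats(m.astype(np.uint8)); i=l[px[1],px[0]]
    ys,xs=np.nonzero(l==i); return ce[i],s[i],cv2.minAreaRect(np.c_[xs,ys].astype(np.float32)),(l==i)
E
python3 - <<'E'
from h import *
t=cam("top");s=cam("side")
ot=orange(t);os_=orange(s);print(ot,os_);print("grip",tri(t,ot[0],s,os_[0]))
h=cv2.cvtColor(t["frame"],cv2.COLOR_RGB2HSV)
def rect(mask,z,name):
    ys,xs=np.nonzero(mask); rr=cv2.minAreaRect(np.c_[xs,ys].astype(np.float32)); bp=cv2.boxPoints(rr)
    P=np.array([onz(t,p,z) for p in bp]); print(name,"ctr",P.mean(0).round(4),"sides",np.linalg.norm(P-np.roll(P,-1,0),axis=1).round(4)); e=P[1]-P[0];print("  yaw",np.degrees(np.arctan2(e[1],e[0])).round(2)); return rr
grey=(h[...,1]<60)&(h[...,2]>60)
H,W=grey.shape
def box(m,x0,y0,x1,y1):
    k=np.zeros_like(m);k[y0:y1,x0:x1]=m[y0:y1,x0:x1];return cv2.morphologyEx(k.astype(np.uint8),cv2.MORPH_OPEN,np.ones((2,2)))
rs=[]
rs.append(rect(box(grey,105,175,206,305),.008,"grate"))
rs.append(rect(box(grey,400,165,495,270),.036,"tray"))
rs.append(rect(box(grey,245,130,340,260),.065,"pan"))
blk=(h[...,2]<40); m=box(blk,265,222,320,245); rs.append(rect(m,.072,"handle"))
im=t["frame"][...,::-1].copy()
im=cv2.resize(im,None,fx=4,fy=4,interpolation=cv2.INTER_CUBIC)
for r in rs+[ot[2]]: cv2.polylines(im,[((cv2.boxPoints(r)+.5)*4).astype(int)],1,(0,255,0),1)
cv2.imwrite("pics/top_a.png",im[500:1060,960:1400]);cv2.imwrite("pics/top_b.png",cv2.resize(im[600:1240],None,fx=.35,fy=.35))
E
```

```text
(array([296.94186047, 183.8372093 ]), array([286, 181,  23,   6,  86], dtype=int32), ((297.01220703125, 183.89024353027344), (22.307172775268555, 3.754672050476074), 6.340190887451172)) (array([307.73770492, 202.39344262]), array([304, 194,   9,  19,  61], dtype=int32), ((308.15093994140625, 202.52830505371094), (18.6810359954834, 5.49442195892334), 74.05460357666016))
grip (array([ 0.58353025, -0.0147974 ,  0.12676918]), [np.float64(0.00047588468896019915), np.float64(0.0004758846889602982)])
grate ctr [0.4604 0.3438 0.008 ] sides [0.1925 0.2713 0.1898 0.2715]
  yaw -84.99
tray ctr [ 0.5048 -0.3854  0.036 ] sides [0.1794 0.2172 0.1774 0.2173]
  yaw -84.23
pan ctr [ 0.5681 -0.0082  0.065 ] sides [0.2651 0.1636 0.2644 0.1614]
  yaw -6.37
handle ctr [ 0.4675 -0.0036  0.072 ] sides [0.0188 0.0712 0.0188 0.0711]
  yaw -7.15
```

```bash
python3 - <<'E'
import cv2
im=cv2.imread("pics/side0.png");cv2.imwrite("pics/side_c.png",cv2.resize(im[170:290,220:380],None,fx=5,fy=5,interpolation=2))
E
```

```text
(no output)
```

View pics/top_a.png

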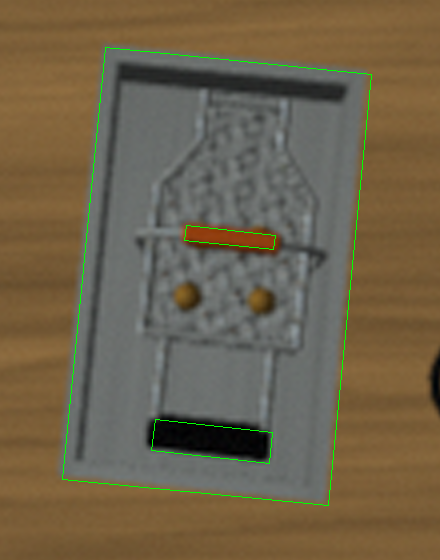

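View pics/top_b.png

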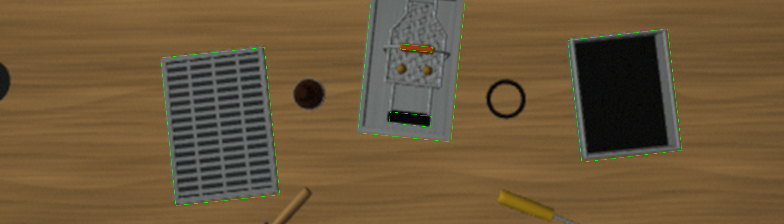

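View pics/side_c.png

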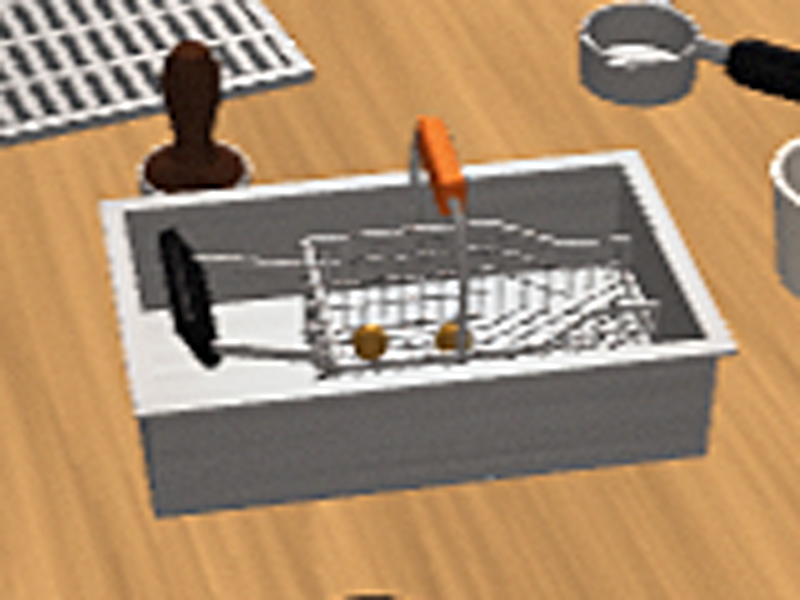

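```bash
cat >> h.py <<'E'
def rz(a): return R.from_euler('z',a,degrees=True)
def Qtool(yaw,a,flip=False):
    """tool y dir in basket frame = (sin a,0,-cos a); z = (cos a,0,sin a); basket yaw deg"""
    a=np.radians(a); y=np.array([np.sin(a),0,-np.cos(a)]);z=np.array([np.cos(a),0,np.sin(a)])
    if flip: z=-z
    M=rz(yaw).as_matrix()@np.c_[np.cross(y,z),y,z]
    return R.from_matrix(M).as_quat()
GR=np.array([.4604,.3438,.008]);GY=5.0
TR=np.array([.505,-.3915,.004]);TY=5.8
BAIL=np.array([.5835,-.0148,.1268]);BY=-6.5
def wpt(org,yaw,p,tilt=0):
    return np.array(org)+(rz(yaw)*R.from_euler('y',tilt,degrees=True)).apply(p)
E
python3 - <<'E'
from h import *
print(R.from_quat(get_obs()["orientation"]).as_matrix().round(2))
H=np.array([-.125,0,.066])
for f in (0,1):
  for nm,p,y,a in [("bail",BAIL,BY,0),("bailup",BAIL+[0,0,.15],BY,0),("gratebail",wpt(GR,GY,[.009,0,.125]),GY,0),("gbup",wpt(GR,GY,[.009,0,.275]),GY,0)]:
    q=kinematics.solve_ik(p,Qtool(y,a,f)); print(f,nm,None if q is None else np.round(q,2))
  for gy in (5,20,35):
    org=wpt(GR,gy,[.021,0,0])
    for dz in (0,.15):
      q=kinematics.solve_ik(wpt(org,gy,H)+[0,0,dz],Qtool(gy,30,f)); print(f,"handle",gy,dz,None if q is None else np.round(q,2))
  for ty in (5.8,-10,-20,-38):
   for tilt in (0,30,50,55):
    lip=wpt(TR,TY,[-.03,0,.025])
    o=lip-wpt([0,0,0],ty,[.085,0,.039],tilt)
    q=kinematics.solve_ik(wpt(o,ty,H,tilt),Qtool(ty,30-tilt,f)); print(f,"pour",ty,tilt,None if q is None else np.round(q,2))
E
```

```text
[[ 0.96 -0.    0.29]
 [-0.29 -0.    0.96]
 [-0.   -1.   -0.  ]]
0 bail [-0.03  0.43  1.82 -0.    0.89  0.09]
0 bailup [-0.03  0.26  1.69 -0.    1.19  0.09]
0 gratebail [0.63 0.42 1.82 0.   0.9  0.54]
0 gbup [0.63 0.26 1.69 0.   1.2  0.54]
0 handle 5 0 [ 1.02  0.37  2.31 -1.27  0.43  2.11]
0 handle 5 0.15 [ 1.02  0.05  2.2  -0.69  0.68  1.43]
0 handle 20 0 None
0 handle 20 0.15 [ 0.87 -0.04  2.28 -0.56  0.49  0.96]
0 handle 35 0 [0.66 0.31 2.44 3.34 0.13 2.99]
0 handle 35 0.15 [ 0.66 -0.07  2.32 -0.07  0.37  0.11]
0 pour 5.8 0 [-1.34  0.47  2.17  0.95  0.66 -2.25]
0 pour 5.8 30 [-0.93  0.29  1.95 -0.    0.9  -1.03]
0 pour 5.8 50 [-0.7   0.4   1.71 -0.26  1.29 -0.7 ]
0 pour 5.8 55 [-0.65  0.45  1.64 -0.3   1.39 -0.65]
0 pour -10 0 [-1.26  0.39  2.37  1.34  0.47 -2.33]
0 pour -10 30 [-0.87  0.24  2.02 -0.    0.87 -0.7 ]
0 pour -10 50 [-0.7   0.4   1.71 -0.18  1.34 -0.46]
0 pour -10 55 [-0.67  0.45  1.63 -0.2   1.45 -0.43]
0 pour -20 0 [-1.14  0.36  2.47  1.76  0.37 -2.49]
0 pour -20 30 [-0.82  0.22  2.06 -0.    0.86 -0.47]
0 pour -20 50 [-0.7   0.4   1.71 -0.12  1.36 -0.3 ]
0 pour -20 5
[... 616 characters left out ...]
.17  0.95  0.66  0.89]
1 pour 5.8 30 [-0.93  0.29  1.95 -0.    0.9   2.11]
1 pour 5.8 50 [-0.7   0.4   1.71 -0.26  1.29  2.45]
1 pour 5.8 55 [-0.65  0.45  1.64 -0.3   1.39  2.49]
1 pour -10 0 [-1.26  0.39  2.37  1.34  0.47  0.81]
1 pour -10 30 [-0.87  0.24  2.02 -0.    0.87  2.44]
1 pour -10 50 [-0.7   0.4   1.71 -0.18  1.34  2.69]
1 pour -10 55 [-0.67  0.45  1.63 -0.2   1.45  2.71]
1 pour -20 0 [-1.14  0.36  2.47  1.76  0.37  0.65]
1 pour -20 30 [-0.82  0.22  2.06 -0.    0.86  2.67]
1 pour -20 50 [-0.7   0.4   1.71 -0.12  1.36  2.84]
1 pour -20 55 [-0.68  0.46  1.62 -0.14  1.48  2.86]
1 pour -38 0 [-0.74  0.33  2.57  3.    0.28  0.07]
1 pour -38 30 None
1 pour -38 50 None
1 pour -38 55 None
```

```bash
python3 - <<'E'
from h import *
H=np.array([-.125,0,.066])
for sx,sy in ((.05,0),(.07,0),(.06,.02),(.06,-.02)):
 for gy in (-10,5,15,25,36):
    c=wpt(GR,GY,[sx,sy,0]);org=wpt(c,gy,[.021,0,0]);out=[]
    for dz in (0,.05,.15,.2):
      q=kinematics.solve_ik(wpt(org,gy,H)+[0,0,dz],Qtool(gy,30)); out.append(None if q is None else np.round(q,2).tolist())
    print(sx,sy,gy,*out,sep="\n   ")
E
```

```text
0.05
   0
   -10
   [1.01, 0.45, 2.12, -0.99, 0.59, 2.03]
   [1.01, 0.36, 2.1, -0.86, 0.66, 1.87]
   [1.01, 0.19, 2.03, -0.68, 0.83, 1.63]
   [1.01, 0.12, 1.98, -0.62, 0.92, 1.54]
0.05
   0
   5
   [0.92, 0.4, 2.24, -1.25, 0.4, 1.99]
   [0.92, 0.29, 2.22, -0.99, 0.46, 1.7]
   [0.92, 0.1, 2.14, -0.67, 0.64, 1.33]
   [0.92, 0.02, 2.09, -0.58, 0.74, 1.21]
0.05
   0
   15
   None
   [0.83, 0.25, 2.28, -1.06, 0.31, 1.54]
   [0.83, 0.05, 2.2, -0.58, 0.51, 1.03]
   [0.83, -0.03, 2.14, -0.48, 0.63, 0.9]
0.05
   0
   25
   [0.72, 0.35, 2.34, 4.31, 0.15, 2.23]
   [0.72, 0.23, 2.32, -0.99, 0.17, 1.23]
   [0.72, 0.02, 2.23, -0.35, 0.41, 0.57]
   [0.72, -0.06, 2.18, -0.27, 0.54, 0.48]
0.05
   0
   36
   [0.57, 0.35, 2.35, 2.81, 0.09, -2.86]
   [0.57, 0.22, 2.33, 0.38, 0.08, -0.43]
   [0.57, 0.01, 2.24, 0.08, 0.37, -0.12]
   [0.57, -0.08, 2.19, 0.06, 0.51, -0.1]
0.07
   0
   -10
   [0.97, 0.47, 2.09, -0.98, 0.58, 1.99]
   [0.97, 0.37, 2.07, -0.85, 0.65, 1.83]
   [0.97, 0.21, 2.01, -0.68, 0.82, 1.59]
   [0.97, 0.14, 1.96, -0.62, 0.91, 1.5]
0.07
   0
   5
   [0.89, 0.41, 2.21, -1.24, 0.39, 1.94]
   
[... 1609 characters left out ...]
0.96, 0.11, 2.0, -0.62, 0.9, 1.5]
0.06
   -0.02
   5
   None
   [0.87, 0.28, 2.24, -1.01, 0.43, 1.68]
   [0.87, 0.09, 2.16, -0.66, 0.61, 1.27]
   [0.87, 0.01, 2.1, -0.56, 0.72, 1.15]
0.06
   -0.02
   15
   None
   [0.77, 0.24, 2.29, -1.06, 0.28, 1.5]
   [0.77, 0.04, 2.21, -0.55, 0.49, 0.95]
   [0.77, -0.04, 2.15, -0.44, 0.61, 0.82]
0.06
   -0.02
   25
   [0.65, 0.35, 2.35, 4.14, 0.13, 2.34]
   [0.65, 0.22, 2.32, -0.92, 0.14, 1.11]
   [0.65, 0.01, 2.24, -0.29, 0.39, 0.45]
   [0.65, -0.07, 2.18, -0.22, 0.53, 0.38]
0.06
   -0.02
   36
   [0.51, 0.35, 2.35, 2.5, 0.1, -2.61]
   [0.51, 0.22, 2.33, 0.69, 0.09, -0.79]
   [0.51, 0.01, 2.24, 0.16, 0.38, -0.26]
   [0.51, -0.08, 2.19, 0.12, 0.51, -0.21]
```

```bash
python3 - <<'E'
from h import *
hand.move_gripper(.06)
bot.reach(BAIL+[0,0,.10],Qtool(BY,0))
bot.servo_line(BAIL+[0,0,-.002],velocity=.12)
cam("side","side1")
hand.move_gripper(0.0,60)
o=get_obs();print(o["time_s"],o["gripper_width"],o["position"].round(4) if hasattr(o["position"],'round') else o["position"],np.round(o["wrist_force"],2))
p=np.array(o["position"])
bot.servo_line(p+[0,0,.03],velocity=.06)
cam("side","side2");cam("top","top2")
o=get_obs();print(o["time_s"],o["gripper_width"],np.round(o["wrist_force"],2))
a,b=cv2.imread("pics/side1.png"),cv2.imread("pics/side2.png")
c=np.hstack([x[100:290,200:400] for x in (a,b)]);cv2.imwrite("pics/s12.png",cv2.resize(c,None,fx=2,fy=2))
E
```

```text
4.7583 0.010756070565750057 [ 0.5837 -0.0148  0.1252] [-0.05  1.2   4.37]
5.5167 0.010913576711617627 [-0.17 -0.5  -3.27]
```

View pics/s12.png

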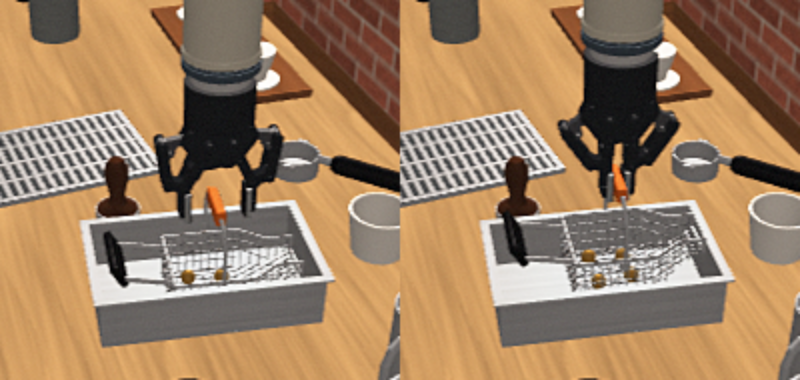

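View pics/top2.png

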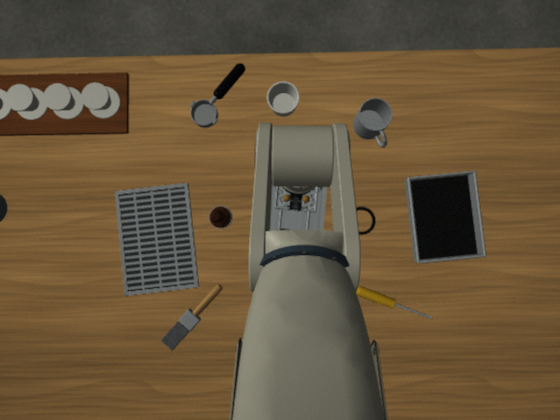

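The pictures show the basket lifted, hanging level, with four balls inside at about (590-630, 255-280) in the right panel. I'll carry it to the grate next.

```bash
cat >> h.py <<'E'
PY=-10.
PC=wpt(GR,GY,[.055,.015,0]); PORG=wpt(PC,PY,[.021,0,0])
E
python3 - <<'E'
from h import *
p=np.array(get_obs()["position"])
bot.servo_line([p[0],p[1],.29],velocity=.2)
b=wpt(PORG,PY,[-.012,0,0])
bot.servo_line([b[0],b[1],.29],Qtool(PY,0),velocity=.22)
bot.servo_line([b[0],b[1],.145],velocity=.15)
bot.dwell(.2)
o=get_obs();print(o["time_s"],np.round(o["wrist_force"],2),o["gripper_width"])
z=.134
while z>.1265:
    bot.servo_line([b[0],b[1],z],velocity=.03); o=get_obs(); f=o["wrist_force"][2]; print(z,round(f,2),round(o["position"][2],4))
    if f>-1.2: break
    z-=.0015
cam("side","side3")
print(get_obs()["time_s"])
im=cv2.imread("pics/side3.png");cv2.imwrite("pics/s3.png",cv2.resize(im[60:260,130:330],None,fx=3,fy=3))
E
```

```text
9.5417 [-0.18 -0.36 -3.44] 0.011056813036018114
0.134 -4.31 0.1337
0.1325 -3.76 0.1325
0.131 -2.63 0.1312
0.1295 4.13 0.1302
10.8583
```

View pics/s3.png

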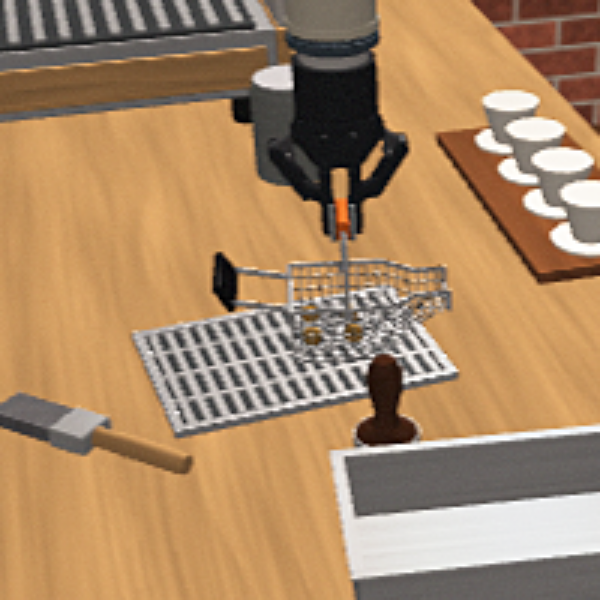

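The basket stands on the grate, with contact at the expected height. I'll let go, clear the arm and measure the handle.

```bash
python3 - <<'E'
from h import *
hand.move_gripper(.05)
p=np.array(get_obs()["position"])
bot.servo_line(p+[0,0,.12],velocity=.2)
q=np.array(get_obs()["joint_pos"]);q[0]+=.75;bot.goto_joints(q.tolist())
t=cam("top","top4");s=cam("side","side4");print(get_obs()["time_s"])
ot=orange(t);os_=orange(s);print("bail",tri(t,ot[0],s,os_[0]),"expected",wpt(PORG,PY,[-.012,0,.125]))
im=t["frame"];h=cv2.cvtColor(im,cv2.COLOR_RGB2HSV)
for c,nm in((t,"top"),(s,"side")):
    v=cv2.cvtColor(c["frame"],cv2.COLOR_RGB2HSV)[...,2]; e=proj(c,wpt(PORG,PY,[-.125,0,.066]))
    m=(v<45); x,y=e.round().astype(int); k=np.zeros_like(m);k[y-20:y+20,x-25:x+25]=m[y-20:y+20,x-25:x+25]
    n,l,st,ce=cv2.connectedComponentsWithStats(k.astype(np.uint8)); i=1+np.argmax(st[1:,4])
    ys,xs=np.nonzero(l==i);rr=cv2.minAreaRect(np.c_[xs,ys].astype(np.float32)); print(nm,"exp",e.round(1),"got",ce[i].round(1),st[i],rr)
    if nm=="top": a=rr[0]; bp=cv2.boxPoints(rr);P=np.array([onz(t,p,.074) for p in bp]);print(P.round(4).tolist(),P.mean(0))
    else: b=rr[0]
print("tri",tri(t,a,s,b),"exp",wpt(PORG,PY,[-.125,0,.066]))
cv2.imwrite("pics/t4.png",cv2.resize(im[150:310,90:250,::-1],None,fx=3.7,fy=3.7,interpolation=2))
cv2.imwrite("pics/s4.png",cv2.resize(s["frame"][100:230,160:320,::-1],None,fx=4.5,fy=4.5,interpolation=2))
E
```

```text
13.8667
bail (array([0.52217417, 0.3642062 , 0.13458803]), [np.float64(0.00031343632371608687), np.float64(0.0003134363237161412)]) expected [0.52274664 0.36197365 0.133     ]
top exp [132.5 260.5] got [134.  260.8] [116 253  41  15 353] ((136.0, 260.0), (14.0, 40.0), 90.0)
[[0.4301, 0.4215, 0.074], [0.4287, 0.3251, 0.074], [0.3953, 0.325, 0.074], [0.3966, 0.4213, 0.074]] [0.41265957 0.37320933 0.074     ]
side exp [204.9 152.9] got [204.6 153.5] [201 144   8  20  99] ((204.5, 153.5), (19.0, 7.0), 90.0)
tri (array([0.41106572, 0.3725295 , 0.07682334]), [np.float64(0.001765110728638255), np.float64(0.0017651107286383518)]) exp [0.41146337 0.3815959  0.074     ]
```

View pics/t4.png

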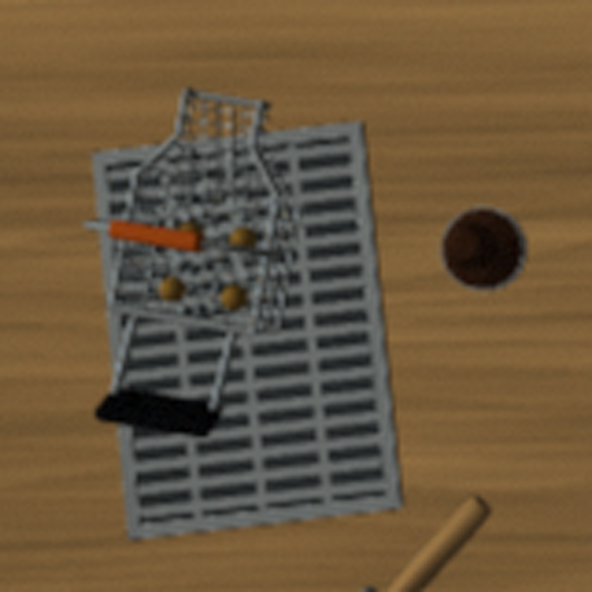

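View pics/s4.png

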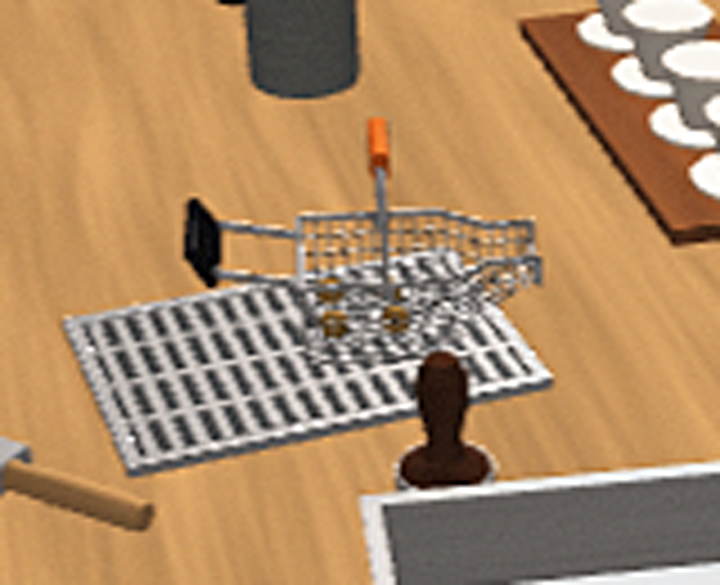

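The top crop shows the handle centred near full-image (132.4,261.6), against a predicted (132.5,260.5), at about 10° yaw. The bail is upright, the four balls are inside, and the flat floor is wholly on the grate. I'll take the handle now.

```bash
cat >> h.py <<'E'
HP=wpt(PORG,PY,[-.125,0,.066])+[0,-.0005,.0005]
YD=rz(PY).apply([.5,0,-.8660254])
TG=HP+.001*YD
E
python3 - <<'E'
from h import *
Q=Qtool(PY,30)
bot.reach((TG-.11*YD).tolist(),Q)
hand.move_gripper(.048)
bot.servo_line((TG-.04*YD).tolist(),velocity=.12)
cam("side","side5");w=cam("wrist","wrist5")
o=get_obs();print(o["time_s"],np.round(o["wrist_force"],2),np.round(o["joint_pos"],2))
cv2.imwrite("pics/s5.png",cv2.resize(cv2.imread("pics/side5.png")[60:230,120:320],None,fx=4,fy=3.5,interpolation=2))
E
```

```text
16.1667 [-0.52 -0.28 -0.05] [ 1.06  0.39  2.09 -0.87  0.66  1.94]
```

View pics/s5.png

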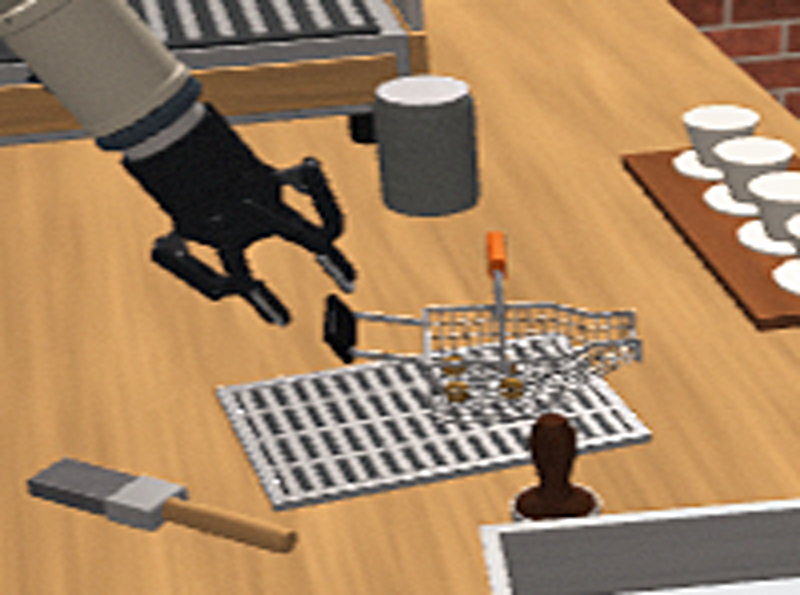

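View pics/wrist5.png

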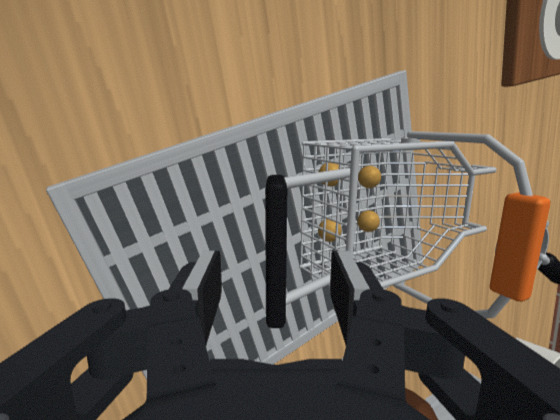

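In the wrist view the plate, at column 276, is centred between the pads at columns 220 and 333. I'll advance and close.

```bash
python3 - <<'E'
from h import *
bot.servo_line(TG.tolist(),velocity=.08)
o=get_obs();print(np.round(o["wrist_force"],2))
hand.move_gripper(0.0,90)
o=get_obs();p=np.array(o["position"]);print(o["time_s"],o["gripper_width"],np.round(o["wrist_force"],2),(p-TG).round(4))
np.save("place.npy",np.r_[TG])
bot.servo_line((TG+[0,0,.03]).tolist(),velocity=.06)
o=get_obs();print(o["time_s"],o["gripper_width"],np.round(o["wrist_force"],2),np.round(o["ft_torque"],2))
w=cam("wrist","wrist6");cam("side","side6")
cv2.imwrite("pics/s6.png",cv2.resize(cv2.imread("pics/side6.png")[60:230,120:320],None,fx=4,fy=3.5,interpolation=2))
E
```

```text
[0.27 0.53 0.88]
17.25 0.00892541952790359 [-3.52 -0.74  7.05] [0.     0.0002 0.0005]
17.9 0.008487172624094501 [-0.35 -0.07 -3.21] [ 0.15  0.81 -0.  ]
```

View pics/s6.png

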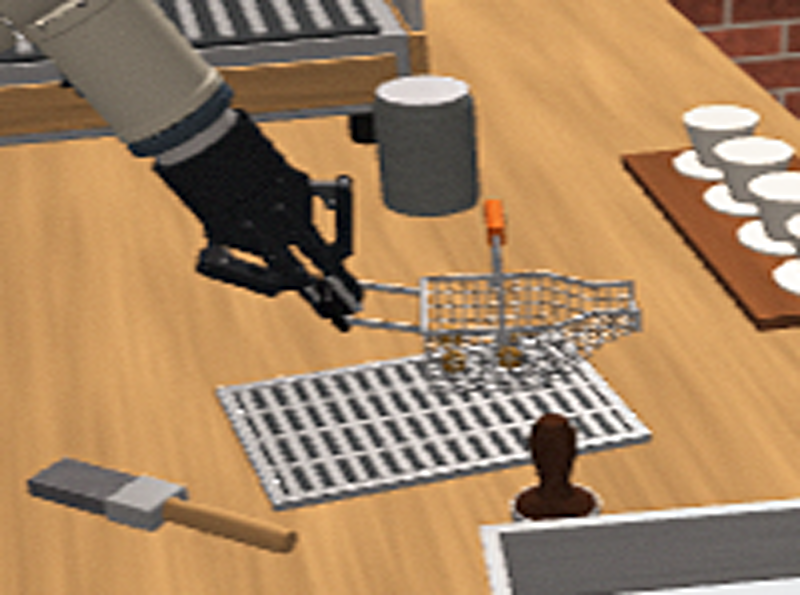

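View pics/wrist6.png

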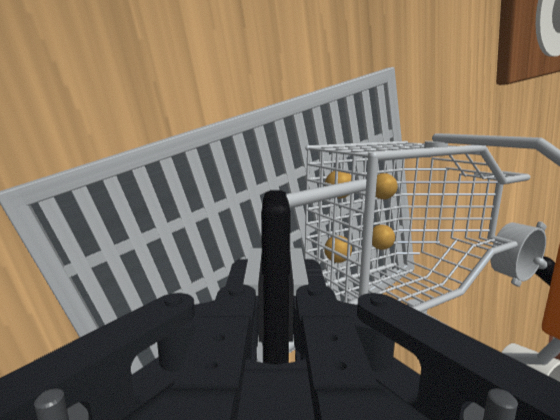

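The handle is held and the basket is lifted level with four balls in it. Next I'll carry it to a point above the tray, pre-tilted below the pouring angle.

```bash
cat >> h.py <<'E'
OFF=rz(PY).inv().apply(TG-PORG)
TYB=3.
LIP=np.array([.085,0,.039])
def pour(lx,lz,tilt,ly=0):
    lip=wpt(TR,TY,[lx,ly,0]);lip[2]=lz
    r=rz(TYB)*R.from_euler('y',tilt,degrees=True)
    return (lip+r.apply(OFF-LIP)).tolist(),Qtool(TYB,30-tilt)
E
python3 - <<'E'
from h import *
for a in [(.015,.12,18),(.015,.06,27),(.015,.03,33),(.015,.028,40),(.015,.028,52)]:
    print(a,np.round(pour(*a)[0],3),np.round(kinematics.solve_ik(*pour(*a)),2))
bot.servo_line((TG+[0,0,.17]).tolist(),velocity=.15)
p,q=pour(.015,.14,18)
bot.servo_line([p[0],p[1],max(p[2],TG[2]+.17)],q,velocity=.22)
bot.servo_line(*pour(.015,.10,20),velocity=.12)
t=cam("top","top7");s=cam("side","side7")
o=get_obs();print(o["time_s"],o["gripper_width"],np.round(o["wrist_force"],2))
e=proj(s,wpt(TR,TY,[.015,0,0])*[1,1,0]+[0,0,.10]);print("side lip expected",e, "top", proj(t,wpt(TR,TY,[.015,0,0])*[1,1,0]+[0,0,.10]))
E
```

```text
(0.015, 0.12, 18) [ 0.329 -0.4    0.21 ] [-1.    0.18  1.98  0.23  0.89 -1.19]
(0.015, 0.06, 27) [ 0.346 -0.4    0.179] [-0.89  0.27  1.93  0.05  0.91 -0.97]
(0.015, 0.03, 33) [ 0.359 -0.399  0.166] [-0.82  0.33  1.87 -0.05  0.97 -0.84]
(0.015, 0.028, 40) [ 0.377 -0.398  0.183] [-0.74  0.37  1.78 -0.14  1.12 -0.73]
(0.015, 0.028, 52) [ 0.412 -0.396  0.209] [-0.63  0.47  1.61 -0.24  1.38 -0.6 ]
23.675 0.00902840958968837 [ 0.04 -1.11 -3.33]
side lip expected [345.58949085 347.7942241 ] top [457.71437048 209.90210057]
```

View pics/side7.png

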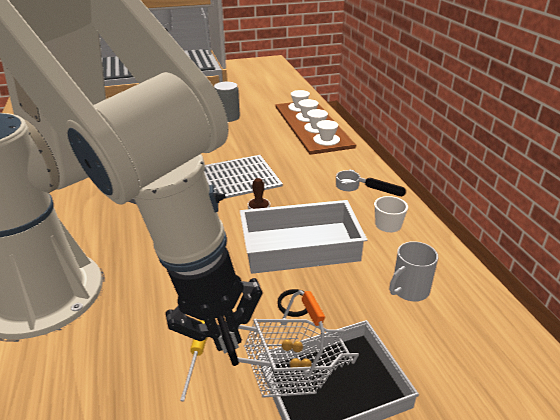

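View pics/top7.png

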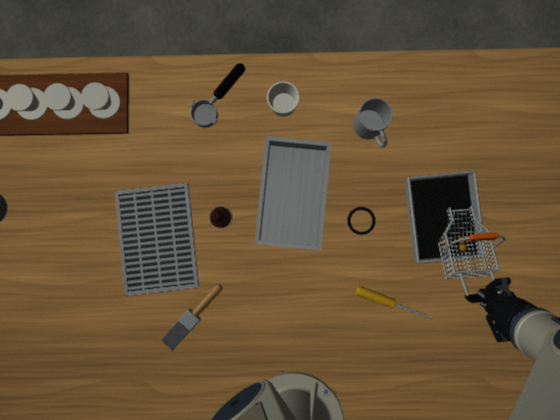

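The top view shows the spout lip near (460,212), against an expected (458,210), inside the tray outline. The balls are still in the basket. I'll lower it, then tip slowly.

```bash
python3 - <<'E'
from h import *
bot.servo_line(*pour(.015,.062,27),velocity=.08)
bot.servo_line(*pour(.015,.034,31),velocity=.07)
o=get_obs();print(o["time_s"],np.round(o["wrist_force"],2)); cam("side","side8")
for tl,z in((34,.030),(37,.028),(40,.028)):
    bot.servo_line(*pour(.015,z,tl),velocity=.04)
o=get_obs();print(o["time_s"],np.round(o["wrist_force"],2)); cam("side","side9");cam("top","top9")
a,b=cv2.imread("pics/side8.png"),cv2.imread("pics/side9.png")
cv2.imwrite("pics/s89.png",cv2.resize(np.hstack([x[240:420,230:430] for x in (a,b)]),None,fx=2,fy=2,interpolation=2))
E
```

```text
24.4917 [-0.    0.95 -3.59]
25.7167 [-1.04  0.09 -3.57]
```

View pics/s89.png

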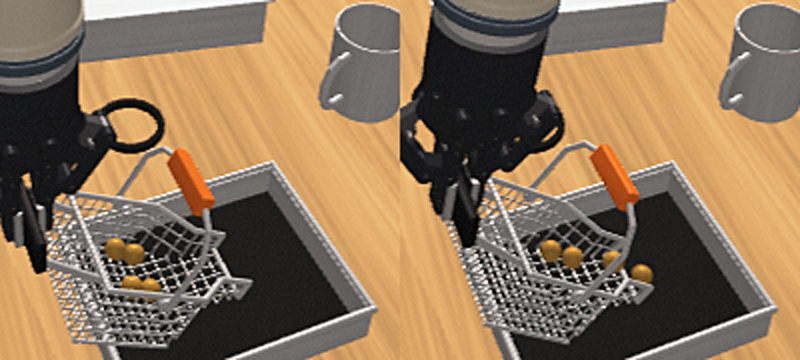

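The balls are rolling gently along the chute, the first one at the lip. I'll continue to 52°.

```bash
python3 - <<'E'
from h import *
for tl in (44,48,52):
    bot.servo_line(*pour(.015,.029,tl),velocity=.04)
bot.dwell(.8)
o=get_obs();print(o["time_s"],np.round(o["wrist_force"],2),o["gripper_width"]); a=cam("side","side10")["frame"];b=cam("top","top10")["frame"]
cv2.imwrite("pics/s10.png",cv2.resize(np.hstack([a[230:420,230:430,::-1],b[130:320,370:560,::-1]]),None,fx=2,fy=2,interpolation=2))
E
```

```text
28.1833 [ 0.68 -0.2  -1.93] 0.008518595270077147
```

View pics/s10.png

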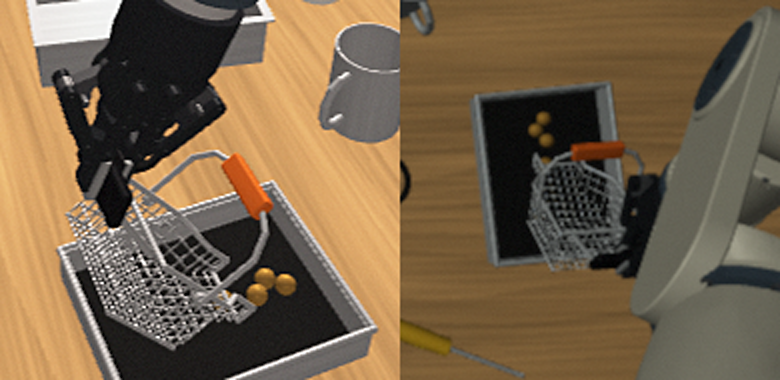

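The top crop shows three balls in the tray at about (540,125) and a fourth at the lip, around (546,167). I'll lift straight up, keeping the tilt, and look again.

```bash
python3 - <<'E'
from h import *
bot.servo_line(*pour(.015,.045,52),velocity=.03)
o=get_obs();print(o["time_s"],np.round(o["wrist_force"],2),o["gripper_width"]); a=cam("side","side11")["frame"];b=cam("top","top11")["frame"]
cv2.imwrite("pics/s11.png",cv2.resize(np.hstack([a[230:420,230:430,::-1],b[130:320,370:560,::-1]]),None,fx=2,fy=2,interpolation=2))
E
```

```text
28.9667 [ 1.56 -0.39 -1.68] 0.008512041150330683
```

View pics/s11.png

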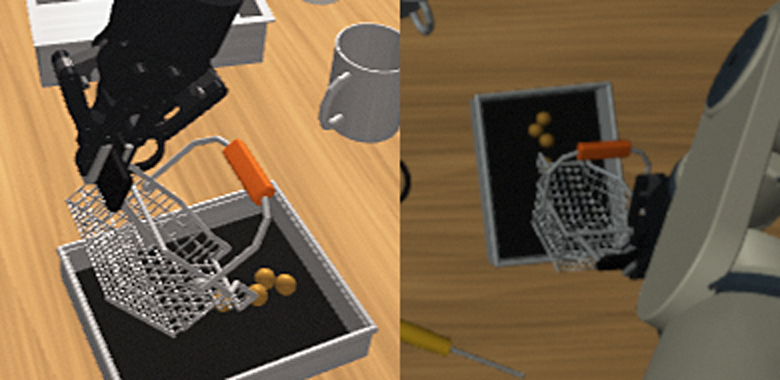

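```bash
python3 - <<'E'
from h import *
bot.servo_line(*pour(.015,.12,52),velocity=.1)
bot.dwell(.2)
o=get_obs();print(o["time_s"],np.round(o["wrist_force"],2),o["gripper_width"]); a=cam("side","side12")["frame"];b=cam("top","top12")["frame"]
cv2.imwrite("pics/s12b.png",cv2.resize(np.hstack([a[230:420,230:430,::-1],b[130:320,370:560,::-1]]),None,fx=2,fy=2,interpolation=2))
E
```

```text
30.1667 [ 0.21 -0.14 -1.96] 0.008602459214117935
```

View pics/s12b.png

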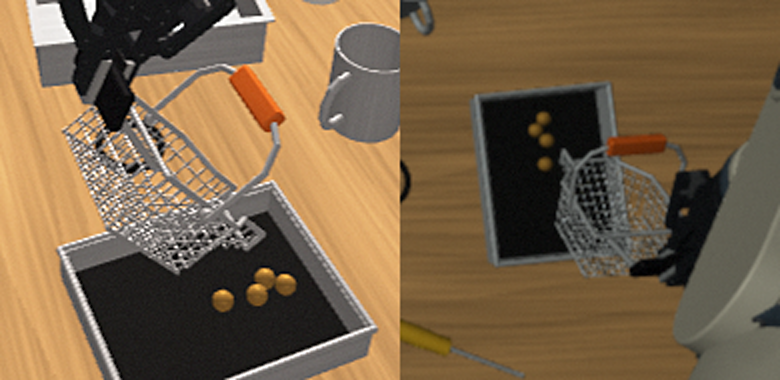

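All four balls rest in the tray, in the side crop at (222,300), (257,294), (265,278) and (287,284). The basket is empty. I'll return it to the grate.

```bash
python3 - <<'E'
from h import *
p,q=pour(.015,.15,18)
z=TG[2]+.17
bot.servo_line([p[0],p[1],max(p[2],z)],q,velocity=.15)
bot.servo_line((TG+[0,0,.17]).tolist(),Qtool(PY,30),velocity=.22)
bot.servo_line((TG+[0,0,.025]).tolist(),velocity=.13)
bot.dwell(.2)
o=get_obs();print(o["time_s"],np.round(o["wrist_force"],2),np.round(o["ft_torque"],2),(np.array(o["position"])-TG).round(4))
s=cam("side","side13");cv2.imwrite("pics/s13.png",cv2.resize(s["frame"][60:230,120:320,::-1],None,fx=4,fy=3.5,interpolation=2))
E
```

```text
36.5583 [-0.09  0.55 -1.88] [ 0.12  0.7  -0.  ] [0.0002 0.0003 0.0256]
```

View pics/s13.png

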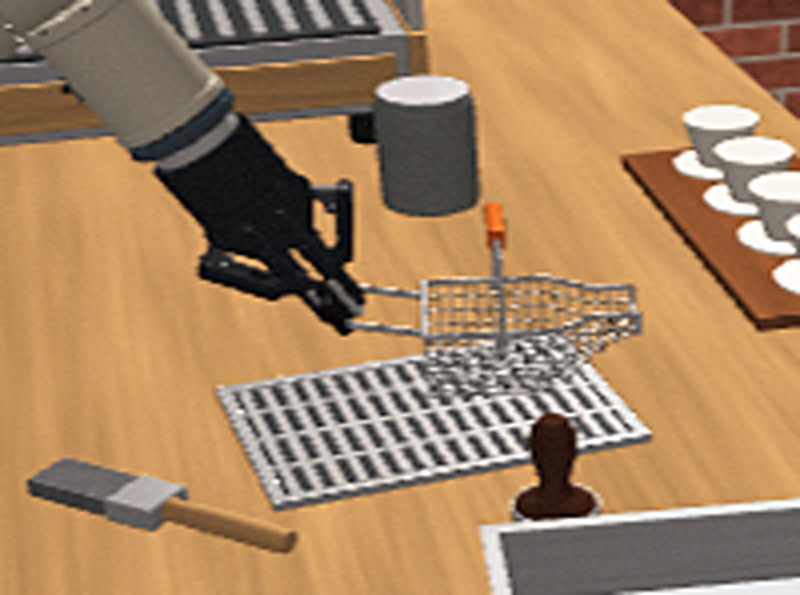

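The empty basket is level above its earlier spot on the grate. I'll set it down.

```bash
python3 - <<'E'
from h import *
bot.servo_line((TG+[0,0,.005]).tolist(),velocity=.06)
for dz in (.003,.0015,0,-.001,-.002):
    bot.servo_line((TG+[0,0,dz]).tolist(),velocity=.02);o=get_obs();f=o["wrist_force"];print(dz,np.round(f,2),np.round(o["ft_torque"],2))
    if f[2]>.5: break
hand.move_gripper(.048); p=np.array(get_obs()["position"])
bot.dwell(.2)
bot.servo_line((p-.10*YD).tolist(),velocity=.12)
q=np.array(get_obs()["joint_pos"]);q[0]+=.6;bot.goto_joints(q.tolist())
bot.dwell(.5)
t=cam("top","top14");s=cam("side","side14");print(get_obs()["time_s"],np.round(get_obs()["wrist_force"],2))
ot=orange(t);os_=orange(s);print("bail",tri(t,ot[0],s,os_[0])[0])
E
```

```text
0.003 [ 0.31 -0.6  -1.89] [0.13 0.63 0.01]
0.0015 [-0.53 -0.23 -2.13] [ 0.12  0.6  -0.02]
0 [-4.08 -0.44  3.99] [-0.03  0.31 -0.12]
41.2833 [ 0.03 -0.61  0.38]
bail [0.5223044  0.36414903 0.13516011]
```

View pics/top14.png

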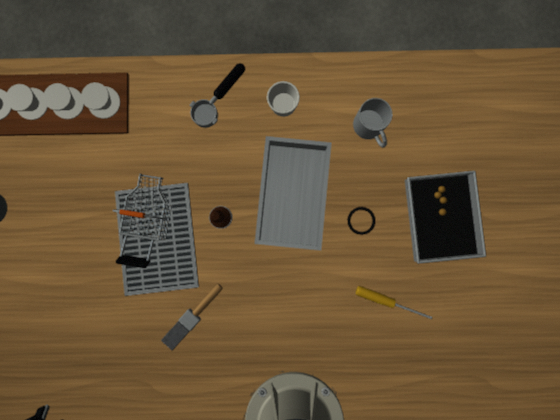

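View pics/side14.png

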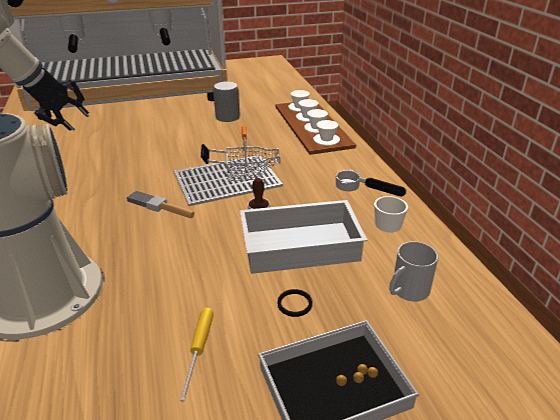

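The final views show the basket upright and empty on the grate (top view about (145,220)), its bail where it was before. Four balls are in the tray at about (442,200), nothing else has moved, and the arm is clear.

```bash
python3 -c "
from workcell import hand_in
print(hand_in())"
```

```text
the job is handed in; nothing more can be done
None
```

The job is done and handed in at about 41 s of robot time. I carried the basket by the bail to the drip grate, let go, and took it again by the back handle. I tipped it slowly to 52° with the spout lip about 3 cm above the counter, inside the tray, then stood it back on the grate and let go.

- **Balls:** the last pictures show all four in the tray.
- **Basket:** it stands empty and upright, with the bail grip within 1 mm of where it was after the first placing. It sits towards the far-left part of the grate with its whole flat floor on it and the spout overhanging; I placed it there so the arm could reach the handle.
- **Other things:** the pan, the tray and everything else look unmoved, and the gripper is clear.
- **Forces:** wrist-force readings stayed below 10 N.
- **Failed check:** before the handle grasp, automatic handle detection in the top view also picked up dark grate slots, so its position was about 9 mm off. I used the predicted position instead, which matched the zoomed picture to about 1 pixel, and the grasp held.

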